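# Pack the field repair kit and shut its lid

### The arm

A 6-joint arm with a two-finger parallel gripper is mounted at the origin on a cart in front of the work surface, level with it; the furniture and walls round the work are solid. World frame = base frame: x ahead of the robot, y to its left, z up, the work surface at z = 0. Lengths are in m, angles in rad, forces in N, time in s.
With the tool pointing down it reaches from about 0.35 to 0.85 m from the base axis. Payload 8.1 kg.
Tool frame: the origin (TCP) lies where the fingers leave the gripper's body, on its centre line; the fingertips stand 84 mm ahead of it and the grasp point (between the pads) lies 65 mm ahead of it; z points along the fingers, y is the line along which they close (so a half turn about z gives the same grasp; the last joint's range is limited). The gripper opens to 93 mm and grips with 3 to 60 N. Pads are 15 mm wide; open, the fingers measure 128 mm over their backs; the gripper's body (75 mm by 188 mm) begins 65 mm behind the grasp point.
Start: joints at [1.147, 0.13, 1.488, -0, 1.523, -0.085], TCP at [0.199, 0.566, 0.303] pointing down, gripper open.
Joint ranges: [-2.96, 2.96], [-0.89, 2.26], [0.02, 2.5], [-1.34, 4.48], [0, 2.73], [-2.66, 2.66]. Speed limits (rad/s): [2.39, 2.39, 2.79, 3.14, 3.14, 3.14].

### API

Orientations are given as a rotation vector (axis times angle).
In Python, from plant import robot gives the robot as it stands.
- The arm moves only by the shell command python3 -m jog 'ROWS' [FORCE]. ROWS is text: rows parted by semicolons, each of 5 numbers parted by spaces: the opening, from 0 (shut) to 1 (fully open), then the shift along the tool's x, y, z in m, then the turn about the tool's z in degrees. A call has 1 to 10 rows; each row shifts and turns the commanded pose from where the row before left it, along the tool's axes as they then stand; what a row does not reach is not made up. A row lasts 1/12 s, in which the tool goes at most 41.7 mm and 7.16 degrees, less where a joint would pass 70% of its speed; a pose out of reach is approached as far as the arm can. A call with a gripper value outside its range is refused whole. The fingers move at their own pace and stop on an object; FORCE is the grip in N (left out, the last holds). Time passes only in rows, so rows that do not move let the fingers close. It gives the time, the measured TCP pose, the force, the opening and the grip force at its end, in the units of the state.
- robot.read_state(): the state, without advancing time (a new reading comes with each control period).
- robot.read_camera(name): name is "scene" or "top" or "wrist"; returns a dict with "color" (384x512x3 uint8, red, green, blue), "intrinsics" (3x3 intrinsics, pixels), "pose" (4x4, takes a point from camera to world coordinates); the wrist camera has in their place "tool_from_camera" (4x4, takes a point from camera to tool coordinates, whose origin is the TCP and whose axes are the flange's). Camera axes: x right, y down, z forward; pixel columns grow to the right and rows downward; lengths in m; the calibration is good to about 2 mm. A picture is of the moment at which its call begins: read the wrist's pose just before it. There is no depth.
- robot.close_job(): hands the job in; it is judged then, once.
The state is a dict: "t": time; "q": joint angles; "dq": joint speeds; "joint_torque": joint torques, N m; "tool_pos": TCP position; "orientation": TCP orientation; "force": force on the tool from outside, world axes, zero at the start; "wrist_torque": the same for the moment, N m; "opening": finger opening in m; "gripper_force": force on a finger pad.
Only numpy, scipy, OpenCV 4.12 (cv2) and the standard library are available. Lean on these libraries where they do the work, as an engineer would, in place of code of your own. Each camera call takes 0.05 s, during which the arm holds its last target. There are 200 camera calls.

### The job

Pack the field kit: lay the yellow case and the roll of black tape flat in the foam nests that match their shapes, both fully seated, and leave the square nest free for the charger. Then swing the lid right down so that the kit is shut, without disturbing the green bottle, the loupe or the loose drive near it.

Things in the scene. Friction and masses are not known exactly. Their poses are not given: they have to be found in the camera images.
- yellow_center (a point): Centre (half-way up) of the loose yellow plastic case, a box 56 (x) x 90 (y) x 22 mm (z), lying flat, about 80 g. Its own y axis is its long axis, z up.
- tape_center (a point): Centre (half-way up, on the axis) of the loose roll of black tape, 57 mm across and 19 mm high, lying flat, about 50 g. Its z axis is the roll's axis.
- case_mid (a point): Middle of the open field kit case, at the height of its rim: a black shell fixed to the desk, 136 mm (its x, front to back) x 286 mm (its y), rim 29 mm above the desk. Its x axis points away from the robot to the hinge side. Three foam inserts (118 mm in x by 89 mm in y each; grey foam on a blue floor, top level with the rim) lie in it side by side along its y axis, 89 mm apart, in an order that varies.
- nest_oblong_mouth (a point): Centre of the mouth of the oblong nest, at the foam's top face, 29 mm above the desk: 94 mm along this point's x axis by 60 mm along its y axis, 10 mm deep, flat floor; for the yellow case, either way round, which then stands 12 mm proud of the foam.
- nest_round_mouth (a point): Centre of the mouth of the round nest, at the foam's top face, 29 mm above the desk: 62 mm in diameter, 8 mm deep, flat floor; for the tape roll, which then stands 11 mm proud of the foam.
- nest_square_mouth (a point): Centre of the mouth of the square nest, at the foam's top face, 29 mm above the desk: 66 x 66 mm, 12 mm deep; it stays empty.
- lid (a joint): Angle of the kit's grey lid, rad: 0 shut, grows as it opens, at most 2.2; starts leaning back past upright (1.57), its edge up to 160 mm above the desk. Friction hinge: stays where left, yields to about 2 N at the edge; push it all the way down. An inverted tray, no handle, 136 mm from hinge to edge, 286 wide, 22 deep outside, 19 inside; shut, its outer face is 51 mm above the desk.
- lid_hinge (a point): Middle of the lid's hinge axis, on the far rim of the kit case, 29 mm above the desk; its y axis is the hinge axis, its x axis points on away from the case.
- lid_edge (a point): Middle of the lid's free edge, on its outer face; it moves with the lid.
- green_bottle_center (a point): Centre of the green bottle, 36 mm across and 97 mm high, standing loose behind the case to the right; leave it alone.
- loupe_center (a point): Centre of the black loupe, 43 mm across and 38 mm high, standing loose behind the case to the left; leave it alone.
- loose_drive_center (a point): Centre of the loose flat drive, 70 x 101 x 8 mm, lying behind the case; leave it alone.
There are look-alikes about, which are no part of the job. Leave any brown or turquoise look-alike of the part that bears tape_center alone.

How it is judged:
By the outcome, as a careful person would: the job done as asked, in the order asked, and still so for the second after the job is handed in, with the robot touching nothing.
It also fails if it takes over 72 s, if anything falls off the work surface, if the arm or the gripper's body presses on something with over 40 N, if the wrist force passes 120 N, or if a joint passes its speed limit or range.

## Working session

There is one attempt and no reset: what is moved stays moved. The work goes in short steps, Python scripts to look and compute and a shell command to move; the robot and the scene stay as the last step left them, time stands still between calls to the robot, and variables do not carry over. Pictures are saved under pics/ and viewed, at most 12 in all, crops included, and the job is handed in when it is done.

```bash
ls; mkdir -p pics; python3 - <<'E'
from plant import robot
import cv2,numpy as np
for n in("scene","top"):
    c=robot.read_camera(n); cv2.imwrite(f"pics/{n}0.png",c["color"][:,:,::-1]); print(n,c["intrinsics"].tolist(),np.round(c["pose"],4).tolist())
a,b=cv2.imread("pics/top0.png"),cv2.imread("pics/scene0.png")
cv2.imwrite("pics/t0.png",cv2.resize(a,(800,600))); cv2.imwrite("pics/s0.png",cv2.resize(b,(800,600)))
s=robot.read_state();print(s)
E
```

```text
pics
scene [[396.3839425153195, 0.0, 252.9684790510919], [0.0, 396.3839425153195, 187.76808404772953], [0.0, 0.0, 1.0]] [[0.7908, -0.2596, 0.5542, -0.044], [-0.6118, -0.3585, 0.7051, -0.8263], [0.0156, -0.8967, -0.4423, 0.5724], [0.0, 0.0, 0.0, 1.0]]
top [[382.8160788120292, 0.0, 251.52835016692103], [0.0, 382.8160788120292, 193.80086098280793], [0.0, 0.0, 1.0]] [[-0.0013, -0.9886, 0.1508, 0.3739], [-1.0, 0.0025, 0.0079, -0.025], [-0.0082, -0.1508, -0.9885, 1.1833], [0.0, 0.0, 0.0, 1.0]]
{'t': 0.1, 'q': array([ 1.14661762e+00,  1.31083971e-01,  1.48917272e+00, -1.47060754e-05,
        1.52301054e+00, -8.54159207e-02]), 'dq': array([ 5.85880981e-05, -2.27881851e-03, -1.77182585e-04,  3.76202928e-04,
       -1.65819636e-05, -1.30679225e-04]), 'joint_torque': array([ 1.38950520e-03, -5.61338782e+01, -4.93096876e+01,  7.70312408e-02,
        2.91214942e-02, -2.66325424e-05]), 'tool_pos': array([0.19922759, 0.56555576, 0.30179195]), 'orientation': array([-5.29516495e-01, -3.09623120e+00,  2.55098759e-03]), 'force': array([-1.07572706,  0.71257552,  0.33815866]), 'wrist_torque': array([-0.03963973, -0.02895683, -0.02221452]), 'gripper_force': 0.0, 'opening': 0.09273905532111827}
```

View pics/t0.png

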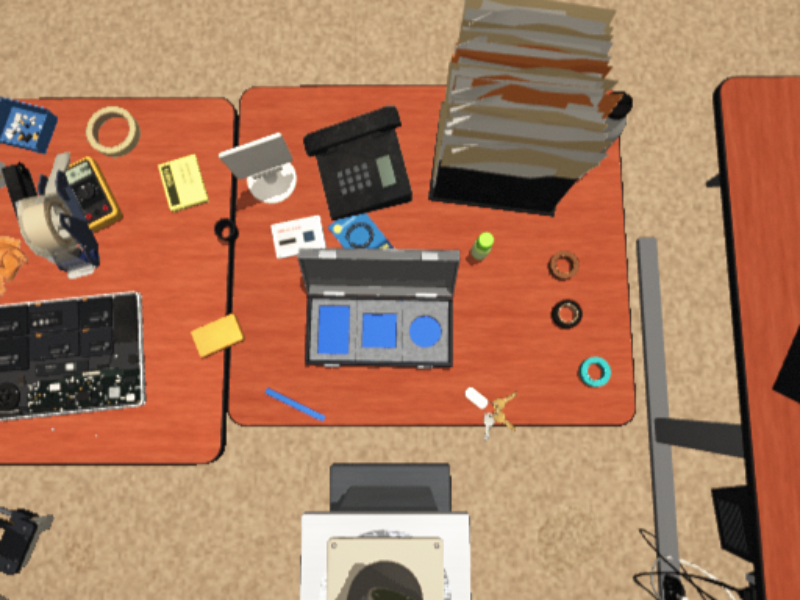

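View pics/s0.png

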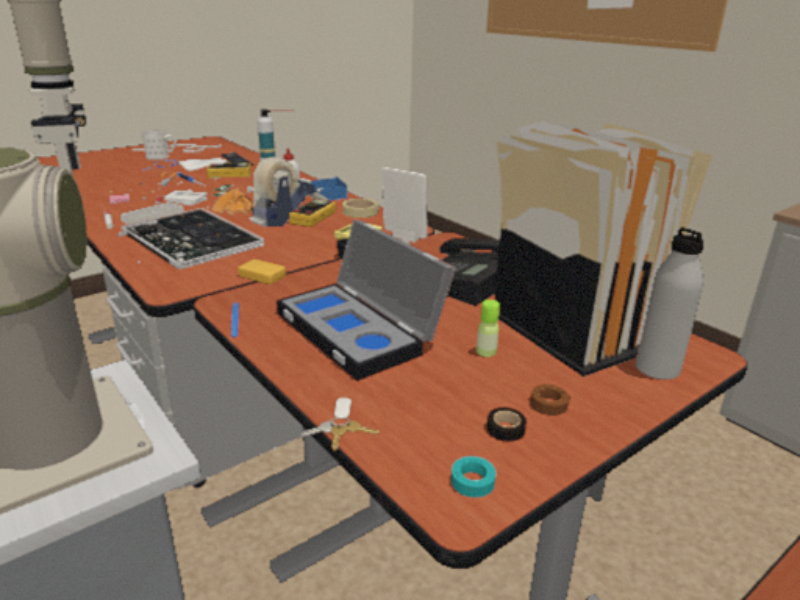

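The top view (800x600) shows the yellow case at (217,335), black tape at (567,314), and case nests at (333,329) oblong (long axis fore-aft), (379,330) square and (425,331) round. The lid leans back from a hinge at about row 291, and the green bottle is at (483,246). The decoys are brown at (564,265) and turquoise at (596,372).

```bash
cat > h.py <<'E'
from plant import robot
import cv2,numpy as np
from scipy.spatial.transform import Rotation as R
def world(uv,z,K,P):
    uv=np.atleast_2d(np.asarray(uv,float)); d=np.c_[uv,np.ones(len(uv))]@np.linalg.inv(K).T@P[:3,:3].T
    o=P[:3,3]; return o+d*((z-o[2])/d[:,2])[:,None]
def cam(n):
    s=robot.read_state(); c=robot.read_camera(n); K=np.array(c["intrinsics"])
    if n=="wrist":
        T=np.eye(4);T[:3,:3]=R.from_rotvec(s["orientation"]).as_matrix();T[:3,3]=s["tool_pos"];P=T@np.array(c["tool_from_camera"])
    else: P=np.array(c["pose"])
    return c["color"],K,P
def blobs(mask,z,K,P,amin=60):
    cs,_=cv2.findContours(mask.astype(np.uint8),cv2.RETR_EXTERNAL,cv2.CHAIN_APPROX_NONE)
    for c in cs:
        if cv2.contourArea(c)<amin: continue
        w=world(c[:,0],z,K,P)[:,:2]; m=cv2.moments(c);uv=(m["m10"]/m["m00"],m["m01"]/m["m00"])
        r=cv2.minAreaRect((w*1000).astype(np.float32))
        print("uv",np.round(uv),"mid",np.round(r[0],1),"size",np.round(r[1],1),"ang",round(r[2],1),"centroid",np.round(world(uv,z,K,P)[0,:2]*1000,1))
E
python3 - <<'E'
from h import *
img,K,P=cam("top"); hsv=cv2.cvtColor(img,cv2.COLOR_RGB2HSV); H,S,V=cv2.split(hsv)
x=slice(None)
print("yellow");m=(H>17)&(H<28)&(S>150)&(V>120);blobs(m,.022,K,P)
print("blue");m=(H>100)&(H<125)&(S>130)&(V>120);blobs(m,.019,K,P,150)
print("dark");m=(V<70)&(S<140);blobs(m,.010,K,P,80)
print("grn");m=(H>30)&(H<60)&(S>120);blobs(m,.09,K,P,20)
f=.64
for n,u,z in (("case FL",(308,366),.029),("case FR",(451,364),.029),("hingeL",(308,291),.029),("hingeR",(452,291),.029),("lid edge L",(300,251),.15),("lid edgeR",(459,252),.15),("tapeC",(567,314),.01)):
    print(n,np.round(world(np.array(u)*f,z,K,P)[0]*1000))
E
```

```text
yellow
uv [139. 214.] mid [489.4 329. ] size [55.9 89.2] ang 24.4 centroid [489.2 329.1]
uv [ 66. 125.] mid [783.8 575.3] size [153.4  58.6] ang 6.9 centroid [771.7 572.2]
blue
uv [272. 212.] mid [496.8 -76.6] size [58.1 58.3] ang 89.9 centroid [495.8 -77. ]
uv [242. 211.] mid [498.6  12.2] size [64.4 61.4] ang 89.9 centroid [498.7  12.5]
uv [213. 210.] mid [500.4 101.9] size [58.8 90.1] ang 88.8 centroid [500.4 101.9]
uv [231. 150.] mid [686.3  49.1] size [79.3 74. ] ang 43.8 centroid [691.8  48.5]
uv [15. 81.] mid [921.8 751.9] size [76.8 77.4] ang 75.9 centroid [924.4 748.8]
dark
uv [242. 375.] mid [31.2  1.2] size [ 60.2 132.7] ang 0.1 centroid [22.2 11.3]
uv [ 10. 346.] mid [102.1 689.9] size [114.5  68. ] ang 5.6 centroid [103.8 694.4]
uv [244. 319.] mid [179.    2.8] size [ 39.9 197.6] ang 0.0 centroid [177.7   8.6]
uv [144. 257.] mid [354.8 312.5] size [ 22.8 216.3] ang 85.2 centroid [360.6 311.4]
uv [506. 239.] mid [ 432.2 -779.3] size [ 47.8 142.8] ang 84.1 centroid [ 413.3 -785.2]
uv [428. 359.] mid [ 269.7 -507.3] size [539.1  80. ] ang 8.4 centroid [  67. -526.]
uv [362.
[... 503 characters left out ...]
. 117.] mid [801.6 752. ] size [94.4 52.2] ang 21.8 centroid [806.  755.1]
uv [319. 122.] mid [ 787.3 -238.7] size [295.8  85.7] ang 82.3 centroid [ 785.3 -231.5]
uv [231. 104.] mid [843.9  49.1] size [206.5 204.1] ang 16.8 centroid [843.9  51. ]
uv [398.  69.] mid [ 966.3 -489.8] size [43.5 63.3] ang 76.3 centroid [ 962.9 -491.9]
uv [465. 273.] mid [ 507.8 -608.1] size [ 182.3 1011.4] ang 89.9 centroid [ 310.3 -655.3]
grn
uv [310. 155.] mid [ 655.1 -186.7] size [28.5 41.9] ang 58.8 centroid [ 654.3 -186.3]
case FL [428. 148.  29.]
case FR [ 431. -127.   29.]
hingeL [574. 151.  29.]
hingeR [ 573. -131.   29.]
lid edge L [625. 148. 150.]
lid edgeR [ 622. -134.  150.]
tapeC [ 530. -359.   10.]
```

```bash
cat >> h.py <<'E'
def go(x,y,zgrasp,yaw=None):
    "shift in present tool axes (mm) bringing grasp point there, then turn (deg) bringing tool y to world yaw (mod 180)"
    s=robot.read_state(); Rm=R.from_rotvec(s["orientation"]).as_matrix()
    d=Rm.T@(np.array([x,y,zgrasp])+[0,0,.065]-s["tool_pos"])
    yw=np.degrees(np.arctan2(Rm[1,1],Rm[0,1])); 
    print("shift mm",np.round(d*1000,1),"yaw",round(yw,2),"turn",None if yaw is None else round((yw-yaw+90)%180-90,2),"zaxis",np.round(Rm[:,2],3),"q6",round(s["q"][5],2),"t",round(s["t"],2))
E
python3 -c "
from h import *
go(.489,.329,.14,24.4)"
```

```text
shift mm [-351.9 -126.7   97.1] yaw 70.59 turn 46.19 zaxis [-0.001 -0.001 -1.   ] q6 -0.09 t 0.15
```

```bash
python3 -m jog '1 -.03 -.011 .008 0;1 -.036 -.013 .01 0;1 -.036 -.013 .01 0;1 -.036 -.013 .01 0;1 -.036 -.013 .01 0;1 -.036 -.013 .01 0;1 -.036 -.013 .01 0;1 -.036 -.013 .01 0;1 -.036 -.013 .01 0;1 -.034 -.012 .009 0'; python3 -m jog '1 0 0 0 6.6;1 0 0 0 6.6;1 0 0 0 6.6;1 0 0 0 6.6;1 0 0 0 6.6;1 0 0 0 6.6;1 0 0 0 6.6;1 0 0 0 0;1 0 0 0 0'
python3 - <<'E'
from h import *
img,K,P=cam("wrist"); cv2.imwrite("pics/w1.png",img[:,:,::-1])
H,S,V=cv2.split(cv2.cvtColor(img,cv2.COLOR_RGB2HSV))
blobs((H>17)&(H<28)&(S>150)&(V>100),.022,K,P,1000)
go(.489,.329,.013,24.4)
E
```

```text
t: 0.98
tool_pos: [0.4903, 0.3273, 0.2048]
orientation: [-0.53, -3.096, 0.001]
force: [1.2, 0.9, -0.2]
opening: 0.093
gripper_force: 0.0
t: 1.73
tool_pos: [0.489, 0.3291, 0.2054]
orientation: [-1.697, -2.643, 0.001]
force: [-0.2, 0.4, -0.2]
opening: 0.0929
gripper_force: 0.0
uv [246. 164.] mid [485.1 338.5] size [53.4 71.5] ang 23.1 centroid [477.5 349.8]
shift mm [ -0.   -0.  127.5] yaw 24.63 turn 0.23 zaxis [-0. -0. -1.] q6 0.08 t 1.78
```

View pics/w1.png

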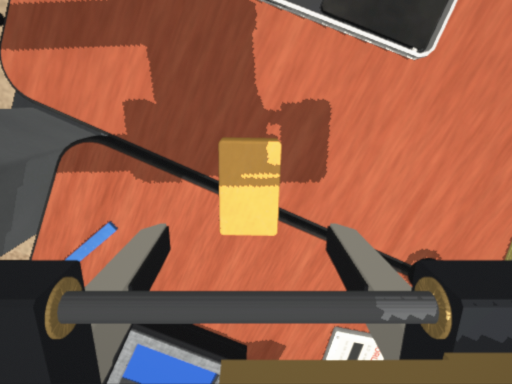

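The wrist view shows the whole yellow case, part-shadowed, with corners at about (219,138), (281,141), (278,236) and (219,235), midway between the fingers. I'll re-fit with the shadowed part included.

```bash
python3 - <<'E'
from h import *
img,K,P=cam("wrist")
H,S,V=cv2.split(cv2.cvtColor(img,cv2.COLOR_RGB2HSV))
m=((H>14)&(H<32)&(S>120)&(V>60)).astype(np.uint8); m[:, :190]=0; m[:,310:]=0; m[260:]=0
m=cv2.morphologyEx(m,cv2.MORPH_CLOSE,np.ones((5,5)))
blobs(m,.022,K,P,1000)
E
```

```text
uv [249. 186.] mid [488.9 329.7] size [55.4 91.3] ang 23.9 centroid [487.9 332.2]
```

```bash
python3 -m jog '1 0 0 .03 0.4;1 0 0 .03 0;1 0 0 .03 0;1 0 0 .014 0;1 0 0 .006 0;1 0 0 0 0;0.4 0 0 0 0;0.4 0 0 0 0;0.4 0 0 0 0;0.4 0 0 0 0' 15; python3 -m jog '0.4 0 0 0 0;0.4 0 0 0 0;0.4 0 0 0 0;0.4 0 0 0 0'
```

```text
t: 2.67
tool_pos: [0.4901, 0.3297, 0.0975]
orientation: [1.71, 2.634, 0.004]
force: [0.3, 0.1, -1.0]
opening: 0.0707
gripper_force: 0.0
t: 3.0
tool_pos: [0.4894, 0.3293, 0.0962]
orientation: [1.711, 2.634, 0.001]
force: [-1.1, -1.3, 4.1]
opening: 0.0547
gripper_force: 15.0
```

```bash
python3 -m jog '0.4 0 0 -.02 0;0.4 0 0 -.035 0;0.4 0 0 -.035 0;0.4 -.0265 -.0104 -.02 0;0.4 -.0265 -.0104 -.02 0;0.4 -.0265 -.0104 -.02 0;0.4 -.0265 -.0104 -.02 0;0.4 -.0265 -.0104 0 0;0.4 -.0265 -.0104 0 0;0.4 -.0265 -.0104 0 0' ;python3 -m jog '0.4 -.0265 -.0104 0 0;0.4 0 0 0 -6.5;0.4 0 0 0 -6.5;0.4 0 0 0 -6.5;0.4 0 0 0 -6.5;0.4 0 0 0 -6.5;0.4 0 0 0 -6.5;0.4 0 0 0 -6.5;0.4 0 0 0 -6.5;0.4 0 0 0 -6.5';python3 -m jog '0.4 0 0 0 -6.1;0.4 0 0 0 0;0.4 0 0 0 0'
python3 - <<'E'
from h import *
img,K,P=cam("wrist"); cv2.imwrite("pics/w2.png",img[:,:,::-1])
H,S,V=cv2.split(cv2.cvtColor(img,cv2.COLOR_RGB2HSV))
blobs((H>100)&(H<125)&(S>130)&(V>60),.019,K,P,400)
go(.5004,.1019,.15,88.85)
E
```

```text
t: 3.83
tool_pos: [0.498, 0.1288, 0.2662]
orientation: [1.711, 2.634, 0.001]
force: [0.4, -0.5, -0.6]
opening: 0.0545
gripper_force: 15.0
t: 4.67
tool_pos: [0.4991, 0.1016, 0.2654]
orientation: [-0.197, -3.135, 0.0]
force: [-0.2, -0.8, -1.7]
opening: 0.0547
gripper_force: 15.0
t: 4.92
tool_pos: [0.4992, 0.1016, 0.2655]
orientation: [-0.044, -3.141, 0.0]
force: [0.4, -0.8, 0.1]
opening: 0.0549
gripper_force: 15.0
uv [ 83. 175.] mid [496.1 -81.1] size [58.2 59. ] ang 88.4 centroid [495.5 -81.1]
uv [165. 173.] mid [497.6  10. ] size [63.7 63.4] ang 88.4 centroid [496.1  10. ]
uv [246. 145.] mid [468. 100.] size [59.7 29. ] ang 88.4 centroid [467.8 100.1]
uv [317.  30.] mid [358.  172.5] size [120.   10.8] ang 64.0 centroid [357.7 171.8]
shift mm [-1.2  0.3 50.5] yaw 88.37 turn -0.48 zaxis [-0. -0. -1.] q6 -1.44 t 4.97
```

View pics/w2.png

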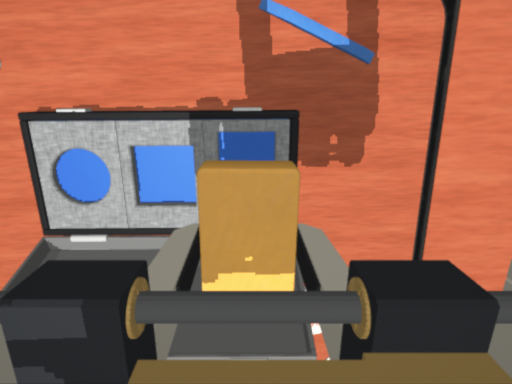

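The wrist view shows the case held straight, with the oblong nest centred on col 247 against col 248 for the held case. The square nest is at (165,173) and the round one at (83,175). Next I descend to just above the foam.

```bash
python3 -m jog '0.4 -.0011 -.0009 .03 -.2;0.4 0 0 .035 0;0.4 0 0 .035 0;0.4 0 0 .03 0;0.4 0 0 .006 0;0.4 0 0 0 0;0.4 0 0 0 0';  python3 -m jog '0.4 0 0 .003 0;0.4 0 0 .003 0;0.4 0 0 .002 0;0.4 0 0 0 0;0.4 0 0 0 0'
python3 - <<'E'
from h import *
c=[cam(n)[0][:,:,::-1] for n in ("wrist","top")]
a=c[1][170:250,180:300]
cv2.imwrite("pics/p3.png",np.hstack([c[0][:, :],cv2.resize(a,(288,192)).repeat(2,0)[:384]])) 
go(.5003,.1007,.05,88.6)
E
```

```text
t: 5.55
tool_pos: [0.501, 0.1008, 0.1309]
orientation: [0.035, 3.141, 0.0]
force: [1.4, 0.2, -0.6]
opening: 0.0544
gripper_force: 15.0
t: 5.97
tool_pos: [0.5013, 0.1008, 0.1227]
orientation: [0.033, 3.139, 0.0]
force: [1.0, 0.8, 1.8]
opening: 0.0552
gripper_force: 15.0
shift mm [ 0.9 -0.1  7.6] yaw 88.78 turn 0.18 zaxis [ 0.002  0.    -1.   ] q6 -1.45 t 6.07
```

```bash
python3 -m jog '0.4 0 0 .003 0;0.4 0 0 .003 0;0.4 0 0 .0015 0;0.4 0 0 0 0;0.4 0 0 0 0'
```

```text
t: 6.48
tool_pos: [0.5019, 0.1007, 0.1165]
orientation: [0.033, 3.138, 0.0]
force: [-3.3, -1.1, 18.3]
opening: 0.0549
gripper_force: 15.0
```

View pics/p3.png

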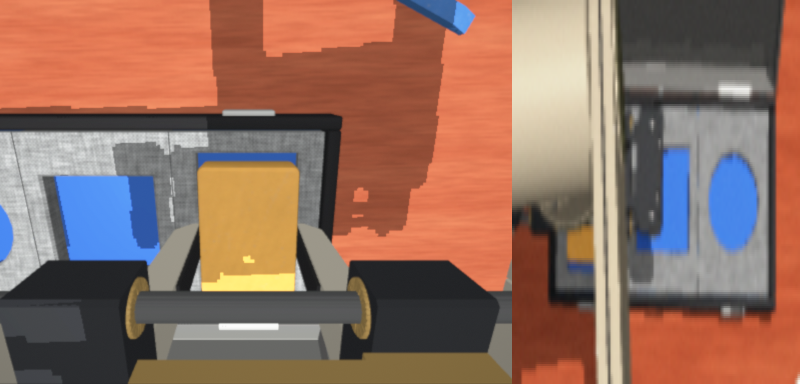

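```bash
python3 -m jog '0.4 .001 0 -.0005 0;0.4 0 0 0 0;0.8 0 0 0 0;0.8 0 0 0 0;0.8 0 0 0 0;0.8 0 0 0 0;0.8 0 0 -.03 0;0.8 0 0 -.04 0;0.8 0 0 -.04 0;0.8 0 0 0 0'; python3 -m jog '0.8 0 0 0 0;0.8 0 0 0 0'
python3 - <<'E'
from h import *
img,K,P=cam("wrist"); cv2.imwrite("pics/w4.png",img[:,:,::-1])
go(.5003,.1007,.05,88.6)
E
```

```text
t: 7.32
tool_pos: [0.503, 0.1011, 0.2333]
orientation: [0.033, 3.13, 0.002]
force: [2.1, -0.3, 2.0]
opening: 0.0745
gripper_force: 0.0
t: 7.48
tool_pos: [0.4992, 0.1007, 0.2242]
orientation: [-0.033, -3.141, 0.0]
force: [0.2, 0.5, -1.6]
opening: 0.0745
gripper_force: 0.0
shift mm [ -2.    0.2 108.1] yaw 88.79 turn 0.19 zaxis [-0.002 -0.    -1.   ] q6 -1.45 t 7.53
```

View pics/w4.png

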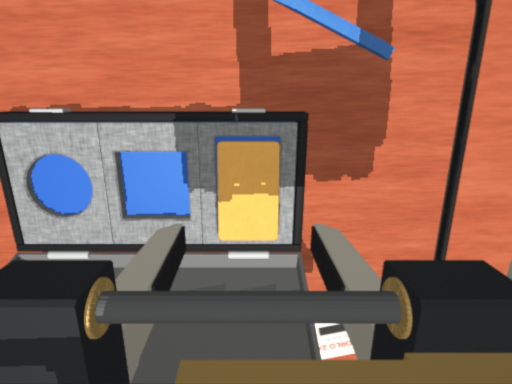

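The case lies in the oblong nest, at rows 141–241, with a thin blue strip at its near end. I'll press on its far part with closed fingers to confirm it's seated at 41 mm (TCP 0.125).

```bash
python3 -m jog '0 -.012 0 .03 0;0 -.013 0 .03 0;0 0 0 .02 0;0 0 0 .01 0;0 0 0 0 0;0 0 0 0 0;0 0 0 0 0;0 0 0 0 0;0 0 0 0 0;0 0 0 0 0' ; python3 -m jog '0 0 0 .003 0;0 0 0 .003 0;0 0 0 .002 0;0 0 0 0 0;0 0 0 0 0'
```

```text
t: 8.37
tool_pos: [0.5248, 0.1002, 0.1355]
orientation: [0.033, 3.14, 0.0]
force: [0.8, 0.1, -1.6]
opening: 0.0547
gripper_force: 15.0
t: 8.78
tool_pos: [0.5251, 0.1003, 0.1282]
orientation: [0.033, 3.14, 0.0]
force: [-4.0, 0.0, 12.0]
opening: 0.0543
gripper_force: 15.0
```

The fingers gripped the case itself, so its far end must stand too high, hung on the far lip. I'll pull it toward the robot a little, then press down.

```bash
python3 -m jog '0 0 0 -.002 0;0 .0015 0 0 0;0 .0015 0 0 0;0 .001 0 0 0;0 0 0 .002 0;0 0 0 .002 0;0 0 0 0 0;0 0 0 0 0'; python3 -m jog '0.8 0 0 0 0;0.8 0 0 0 0;0.8 0 0 0 0;0.8 0 0 0 0;0.8 0 0 -.04 0;0.8 0 0 -.04 0;0.8 .0125 0 -.015 0;0.8 .0125 0 0 0;0.8 0 0 0 0;0.8 0 0 0 0'
python3 - <<'E'
from h import *
img,K,P=cam("wrist"); cv2.imwrite("pics/w5.png",img[:,:,::-1])
go(.5003,.1007,.05,88.6)
E
```

```text
t: 9.45
tool_pos: [0.5206, 0.1003, 0.1247]
orientation: [0.033, 3.141, 0.0]
force: [1.6, -0.8, 2.2]
opening: 0.0546
gripper_force: 15.0
t: 10.28
tool_pos: [0.4952, 0.1008, 0.2196]
orientation: [0.033, 3.141, -0.0]
force: [-0.5, 0.6, 0.5]
opening: 0.0742
gripper_force: 0.0
shift mm [-5.100e+00  1.000e-01  1.041e+02] yaw 88.79 turn 0.19 zaxis [-0.001 -0.    -1.   ] q6 -1.45 t 10.33
```

View pics/w5.png

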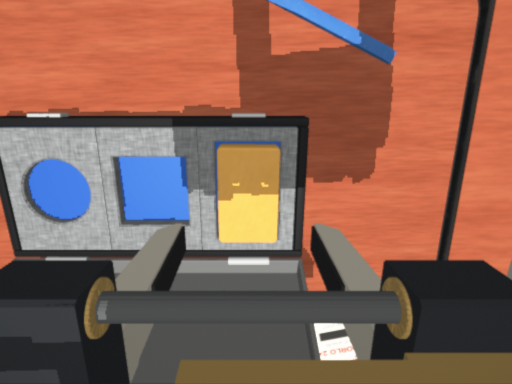

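The case now shows rows 146–243, with foam visible beyond its far end. Now I press again, with the fingers closed before the descent this time.

```bash
python3 -m jog '0 0 0 0 0;0 0 0 0 0;0 0 0 0 0;0 0 0 0 0;0 0 0 0 0;0 0 0 0 0;0 0 0 0 0;0 -.01 0 .02 0;0 -.01 0 .02 0;0 -.01 0 .02 0' ; python3 -m jog '0 0 0 .018 0;0 0 0 .006 0;0 0 0 .0 0;0 0 0 0 0';python3 -m jog '0 0 0 .003 0;0 0 0 .003 0;0 0 0 .003 0;0 0 0 .0 0;0 0 0 0 0'
```

```text
t: 11.17
tool_pos: [0.5262, 0.1002, 0.1597]
orientation: [0.033, 3.14, 0.0]
force: [-0.5, 0.0, 0.8]
opening: 0.0121
gripper_force: 0.0
t: 11.5
tool_pos: [0.5253, 0.1002, 0.136]
orientation: [-0.033, -3.141, 0.0]
force: [0.1, 0.2, 1.0]
opening: 0.0002
gripper_force: 0.0
t: 11.92
tool_pos: [0.5254, 0.1002, 0.1268]
orientation: [0.033, 3.141, 0.0]
force: [0.3, 0.5, 0.1]
opening: 0.0008
gripper_force: 0.0
```

```bash
python3 -m jog '0 0 0 .002 0;0 0 0 .002 0;0 0 0 .0 0;0 0 0 0 0';python3 -m jog '0 0 0 -.006 0;0 .03 0 -.004 0;0 .02 0 0 0;0 0 0 0 0;0 0 0 .006 0;0 0 0 .004 0;0 0 0 0 0;0 0 0 0 0'
```

```text
t: 12.25
tool_pos: [0.5259, 0.1002, 0.1253]
orientation: [0.033, 3.141, -0.0]
force: [-11.0, -2.2, 22.8]
opening: 0.0006
gripper_force: 11.3
t: 12.92
tool_pos: [0.4766, 0.1013, 0.1253]
orientation: [0.033, 3.141, 0.0]
force: [-16.4, -0.9, 30.9]
opening: 0.0005
gripper_force: 15.4
```

Contact came at TCP 0.1253 at both ends, so the case is fully seated at 41 mm. Now to the tape.

```bash
python3 -m jog '0 0 0 -.03 0;0.9 0 0 -.04 0;0.9 0 0 -.04 0;0.9 -.005 -.036 -.01 0;0.9 -.005 -.036 0 0;0.9 -.005 -.036 0 0;0.9 -.005 -.036 0 0;0.9 -.005 -.036 0 0;0.9 -.005 -.036 0 0;0.9 -.005 -.036 0 0'; python3 -m jog '0.9 -.005 -.036 0 0;0.9 -.005 -.036 0 0;0.9 -.005 -.036 0 0;0.9 -.005 -.036 0 0;0.9 -.005 -.036 0 0;0.9 -.004 -.03 0 0;0.9 -.004 -.03 0 0;0.9 0 0 0 0;0.9 0 0 0 0'
python3 - <<'E'
from h import *
img,K,P=cam("wrist"); cv2.imwrite("pics/w6.png",img[:,:,::-1])
H,S,V=cv2.split(cv2.cvtColor(img,cv2.COLOR_RGB2HSV))
m=((V<75)&(S<140)).astype(np.uint8); m[255:]=0
blobs(m,.019,K,P,1000)
go(.5306,-.3576,.019,88.8)
E
```

```text
t: 13.75
tool_pos: [0.5059, -0.1539, 0.2425]
orientation: [0.034, 3.141, -0.001]
force: [0.4, 0.7, 0.8]
opening: 0.0557
gripper_force: 0.0
t: 14.5
tool_pos: [0.533, -0.3943, 0.2412]
orientation: [-0.037, -3.141, -0.001]
force: [0.4, 0.3, -0.5]
opening: 0.0837
gripper_force: 0.0
uv [282. 174.] mid [ 528.8 -359.3] size [54.3 56.7] ang 88.6 centroid [ 528. -360.]
uv [502. 160.] mid [ 506.1 -145.5] size [124.3  26.3] ang 12.3 centroid [ 518.5 -137.9]
uv [56. 21.] mid [ 380.8 -561.7] size [96.8 29.4] ang 71.5 centroid [ 383.1 -562.2]
shift mm [  3.2  35.1 157.5] yaw 88.71 turn -0.09 zaxis [-0.001  0.001 -1.   ] q6 -2.26 t 14.55
```

View pics/w6.png

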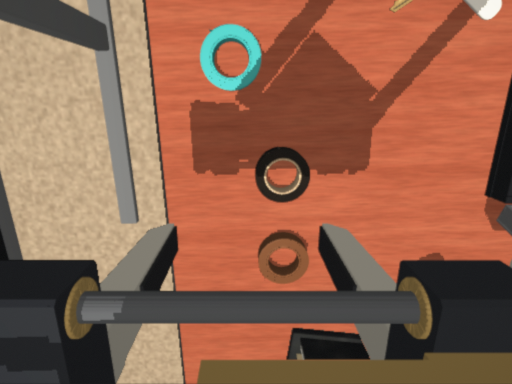

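The wrist view shows the black tape at (282,174), with brown at (283,258) and turquoise at (231,57), clear of the planned finger positions. Going in for the grasp.

```bash
python3 -m jog '1 .0042 .0354 0 0;1 0 0 .03 0;1 0 0 .035 0;1 0 0 .035 0;1 0 0 .03 0;1 0 0 .0125 0;1 0 0 .005 0;1 0 0 0 0;1 0 0 0 0' 12; python3 -m jog '0.4 0 0 0 0;0.4 0 0 0 0;0.4 0 0 0 0;0.4 0 0 0 0;0.4 0 0 0 0;0.4 0 0 0 0;0.4 0 0 0 0;0.4 0 0 0 0'
python3 - <<'E'
from h import *
s=robot.read_state(); x,y,_=s["tool_pos"]; go(.4968,-.0765,.14,88.8); print(x,y)
E
```

```text
t: 15.3
tool_pos: [0.5307, -0.357, 0.0972]
orientation: [0.032, 3.139, -0.002]
force: [-0.1, 0.1, 0.1]
opening: 0.0928
gripper_force: 0.0
t: 15.97
tool_pos: [0.5297, -0.3568, 0.0955]
orientation: [0.033, 3.141, -0.001]
force: [-0.9, 0.2, 2.4]
opening: 0.056
gripper_force: 12.0
shift mm [  38.8  279.5 -109.6] yaw 88.79 turn -0.01 zaxis [ 0. -0. -1.] q6 -2.22 t 15.97
0.5296535003629448 -0.3568113838625881
```

```bash
python3 -m jog '0.4 0 0 -.02 0;0.4 0 0 -.035 0;0.4 0 0 -.035 0;0.4 .0049 .0349 -.02 0;0.4 .0049 .0349 0 0;0.4 .0049 .0349 0 0;0.4 .0049 .0349 0 0;0.4 .0049 .0349 0 0;0.4 .0049 .0349 0 0;0.4 .0049 .0349 0 0'; python3 -m jog '0.4 .0049 .0349 0 0;0.4 0 0 0 0;0.4 0 0 0 0;0.4 0 0 0 0'
python3 - <<'E'
from h import *
img,K,P=cam("wrist"); cv2.imwrite("pics/w7.png",img[:,:,::-1])
H,S,V=cv2.split(cv2.cvtColor(img,cv2.COLOR_RGB2HSV))
blobs((H>100)&(H<125)&(S>130)&(V>60),.021,K,P,200)
go(.4963,-.077,.08,88.8); print(robot.read_state()["tool_pos"])
E
```

```text
t: 16.8
tool_pos: [0.4997, -0.11, 0.205]
orientation: [-0.034, -3.141, -0.0]
force: [1.6, 0.0, -0.7]
opening: 0.0559
gripper_force: 12.0
t: 17.13
tool_pos: [0.4963, -0.0768, 0.2053]
orientation: [0.032, 3.141, -0.001]
force: [-0.4, 0.4, -0.5]
opening: 0.056
gripper_force: 12.0
uv [247. 178.] mid [485.8 -78.8] size [60.8 39.4] ang 89.8 centroid [484.8 -78.5]
uv [345. 187.] mid [496.8  10.4] size [62.9 61.3] ang 88.9 centroid [495.6  10.3]
shift mm [ 0.1  0.4 60.2] yaw 88.77 turn -0.03 zaxis [ 0. -0. -1.] q6 -1.81 t 17.18
[ 0.49640206 -0.07737444  0.20524219]
```

View pics/w7.png

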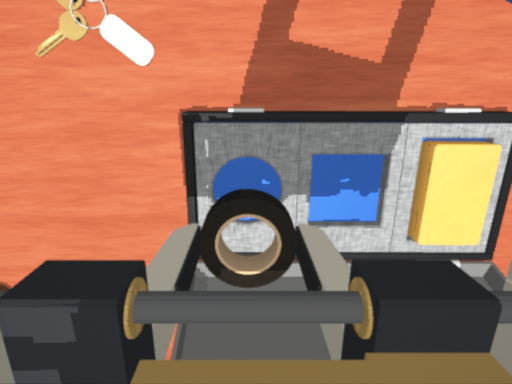

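The tape is held level, with nest and tape nearly concentric in column (247 against 248). I'll shift about 0.8 mm toward -y and descend.

```bash
python3 -m jog '0.4 0 -.0009 .025 0;0.4 0 0 .03 0;0.4 0 0 .02 0;0.4 0 0 .004 0;0.4 0 0 0 0;0.4 0 0 0 0;0.4 0 0 0 0';  python3 -m jog '0.4 0 0 .003 0;0.4 0 0 .003 0;0.4 0 0 .002 0;0.4 0 0 0 0;0.4 0 0 0 0'
```

```text
t: 17.77
tool_pos: [0.4975, -0.0784, 0.128]
orientation: [0.034, 3.139, -0.001]
force: [-0.3, -0.2, -0.7]
opening: 0.0562
gripper_force: 12.0
t: 18.18
tool_pos: [0.4969, -0.0778, 0.1194]
orientation: [0.033, 3.14, -0.001]
force: [-3.1, -0.5, 7.1]
opening: 0.0557
gripper_force: 12.0
```

```bash
python3 -m jog '0.4 0 0 .0015 0;0.4 0 0 .0015 0;0.4 0 0 0 0;0.4 0 0 0 0'
```

```text
t: 18.52
tool_pos: [0.4977, -0.0778, 0.1177]
orientation: [0.033, 3.138, -0.001]
force: [-4.7, 2.4, 15.3]
opening: 0.056
gripper_force: 12.1
```

```bash
python3 -m jog '0.4 .001 0 -.001 0;0.4 .001 0 0 0;0.4 .0005 0 .001 0;0.4 0 0 0 0;0.4 0 0 0 0'; python3 -m jog '0.8 0 0 0 0;0.8 0 0 0 0;0.8 0 0 0 0;0.8 0 0 0 0;0.8 0 0 -.03 0;0.8 0 0 -.03 0;0 0 0 0 0;0 0 0 0 0;0 0 0 0 0;0 0 0 0 0';python3 -m jog '0 -.013 0 0 0;0 -.013 0 0 0;0 0 0 0 0;0 0 0 0 0;0 0 0 0 0;0 0 0 .025 0;0 0 0 .014 0;0 0 0 0 0;0 0 0 0 0'
```

```text
t: 18.93
tool_pos: [0.4941, -0.0776, 0.1155]
orientation: [0.033, 3.14, -0.0]
force: [1.5, -0.5, 3.0]
opening: 0.0561
gripper_force: 12.0
t: 19.77
tool_pos: [0.4929, -0.0773, 0.1738]
orientation: [-0.033, -3.139, -0.001]
force: [0.5, -0.5, 0.0]
opening: 0.0524
gripper_force: 0.0
t: 20.52
tool_pos: [0.5184, -0.0778, 0.1352]
orientation: [-0.033, -3.138, -0.001]
force: [-0.5, 0.2, 0.1]
opening: 0.0006
gripper_force: 0.0
```

```bash
python3 -m jog '0 0 0 .005 0;0 0 0 .004 0;0 0 0 .003 0;0 0 0 .001 0;0 0 0 0 0;0 0 0 0 0'; python3 -m jog '0 0 0 -.006 0;0 .022 0 -.004 0;0 .022 0 0 0;0 0 0 0 0;0 0 0 0 0;0 0 0 .006 0;0 0 0 .004 0;0 0 0 0 0;0 0 0 0 0'
```

```text
t: 21.02
tool_pos: [0.5201, -0.0781, 0.1237]
orientation: [0.033, 3.141, -0.0]
force: [0.4, 0.7, 1.2]
opening: 0.0004
gripper_force: 1.0
t: 21.77
tool_pos: [0.4769, -0.0773, 0.1236]
orientation: [0.033, 3.14, -0.0]
force: [-0.9, 0.0, 5.7]
opening: 0.0005
gripper_force: 2.8
```

The tape pressed at 40 mm on both sides, so it is seated. Next comes the lid: I'll go up and over it at mid-width, down behind it, then sweep forward along the arc.

```bash
python3 -m jog '0 0 0 -.03 0;0 0 0 -.04 0;0 0 0 -.04 0;0 0 0 -.04 0;0 0 0 -.025 0;0 -.03 .0155 0 0;0 -.03 .0155 0 0;0 -.03 .0155 0 0;0 -.03 .0155 0 0;0 -.03 .0155 0 0'; python3 -m jog '0 -.03 .0155 0 0;0 0 0 0 0;0 0 0 0 0;0 0 0 0 0'
python3 - <<'E'
from h import *
a=cam("top")[0][:,:,::-1][100:260,100:360]; b=cam("scene")[0][:,:,::-1][100:300,150:350]
cv2.imwrite("pics/p8.png",np.hstack([cv2.resize(a,(487,300)),cv2.resize(b,(300,300))]))
E
```

```text
t: 22.6
tool_pos: [0.6294, -0.0018, 0.2973]
orientation: [-0.033, -3.141, -0.0]
force: [0.1, -1.0, -0.1]
opening: 0.0003
gripper_force: 0.0
t: 22.93
tool_pos: [0.6577, 0.012, 0.297]
orientation: [-0.033, -3.14, 0.0]
force: [-0.3, -0.6, -0.2]
opening: 0.0001
gripper_force: 0.0
```

View pics/p8.png

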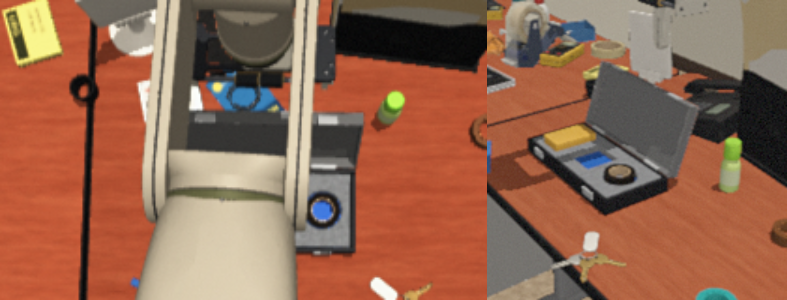

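Both items sit flat in their nests, the square nest is free, and the gripper is behind the lid. Now I descend behind it.

```bash
python3 -m jog '0 0 0 .02 0;0 0 0 .025 0;0 0 0 .025 0;0 0 0 .02 0;0 0 0 .003 0;0 0 0 0 0'; python3 -m jog '0 .008 0 0 0;0 .008 0 0 0;0 .008 0 0 0;0 .008 0 0 0;0 .008 0 0 0;0 .008 0 0 0'
```

```text
t: 23.53
tool_pos: [0.6563, 0.0115, 0.2044]
orientation: [-0.034, -3.139, -0.0]
force: [-0.6, -1.2, 1.0]
opening: 0.0003
gripper_force: 0.0
t: 24.03
tool_pos: [0.6096, 0.0129, 0.2067]
orientation: [0.033, 3.139, -0.0]
force: [1.6, -0.8, 1.0]
opening: 0.0007
gripper_force: 0.9
```

```bash
python3 -m jog '0 .01 0 0 0;0 .01 0 0 0;0 .01 0 0 0;0 .01 0 0 0;0 .01 0 0 0'; python3 -m jog '0 .01 0 0 0;0 .01 0 0 0;0 .01 0 0 0;0 .01 0 0 0;0 .01 0 0 0;0 0 0 0 0'
```

```text
t: 24.45
tool_pos: [0.5589, 0.0141, 0.2055]
orientation: [0.033, 3.141, -0.0]
force: [1.8, -0.6, -0.5]
opening: 0.0005
gripper_force: 0.7
t: 24.95
tool_pos: [0.5078, 0.0153, 0.2049]
orientation: [-0.033, -3.14, -0.0]
force: [0.2, -0.6, 0.3]
opening: 0.0006
gripper_force: 0.0
```

```bash
python3 -m jog '0 .01 0 .005 0;0 .008 0 .008 0;0 .008 0 .01 0;0 .006 0 .01 0;0 .006 0 .01 0;0 .005 0 .01 0;0 .002 0 .008 0;0 0 0 .004 0;0 0 0 0 0'; python3 -m jog '0 0 0 .003 0;0 0 0 .003 0;0 0 0 .002 0;0 0 0 0 0'
```

```text
t: 25.7
tool_pos: [0.4639, 0.0162, 0.1388]
orientation: [-0.033, -3.139, -0.0]
force: [-0.4, -0.9, 0.0]
opening: 0.0003
gripper_force: 0.0
t: 26.03
tool_pos: [0.4656, 0.0161, 0.1351]
orientation: [0.033, 3.141, -0.0]
force: [-12.9, 0.3, 26.0]
opening: -0.0
gripper_force: 13.2
```

Firm contact came at a tip height of 51 mm, so the lid is shut. I'll retreat and check.

```bash
python3 -m jog '0 0 0 -.02 0;0 0 0 -.04 0;0 0 0 -.04 0;0 .02 0 -.04 0;0 .03 0 -.03 0;0 0 0 -.02 0;0 0 .03 0 0;0 0 .035 0 0;0 0 .035 0 0;0 0 .035 0 0';python3 -m jog '0 0 .035 0 0;0 0 .035 0 0;0 0 .035 0 0;0 0 .035 0 0;0 0 .035 0 0;0 0 0 0 0;0 0 0 0 0'
python3 - <<'E'
from h import *
a=cam("top")[0][:,:,::-1][100:260,100:360]; b=cam("scene")[0][:,:,::-1][100:300,150:350]
cv2.imwrite("pics/p9.png",np.hstack([cv2.resize(a,(487,300)),cv2.resize(b,(300,300))]))
E
```

```text
t: 26.87
tool_pos: [0.4197, 0.1535, 0.3199]
orientation: [0.035, 3.139, 0.001]
force: [0.4, 0.3, -0.5]
opening: 0.0005
gripper_force: 0.0
t: 27.45
tool_pos: [0.4229, 0.3287, 0.3186]
orientation: [-0.028, -3.141, 0.0]
force: [-0.4, -0.2, -0.7]
opening: 0.0003
gripper_force: 0.0
```

View pics/p9.png

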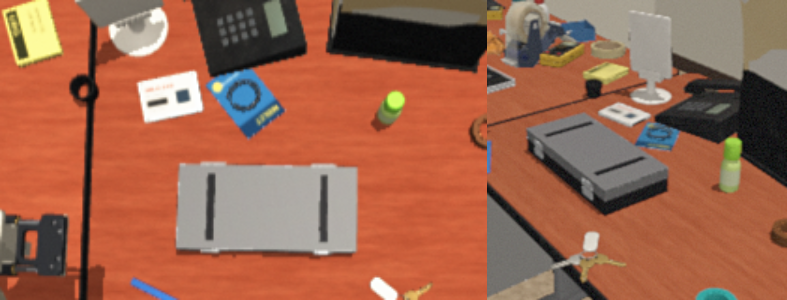

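The lid is flat and shut. The bottle, loupe and drive stand where they were.

```bash
python3 -c "
from plant import robot
print(robot.close_job())"
```

```text
the job is handed in; nothing more can be done
None
```

The kit is packed and shut: yellow case and black tape seated in their nests, square nest left free, lid down, and the bottle, loupe and drive undisturbed; I handed the job in at about 27.5 s, and the hand-in returned no verdict.

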